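# Load the vial mixer and set its stiff timer knob

## Task

Of the three capped amber containers, stand the middle-sized vial upright and fully down in the round well of the little white mixer and let go of it. Then turn the mixer's stiff black timer knob clockwise until its nose points at the run rib, and let go: the mixer only stands loose on the bench, so keep pressing down on the knob while you turn, firmly enough that the mixer neither twists nor slides away, but never so hard that you load the bench with more than about 25 N. Leave the other things on the bench where they are.

Things in the scene. Friction and masses are not known exactly. Their poses are not given: they have to be found in the camera images.
- mixer: Small loose vial mixer: white case 90 (its x) by 140 (its y) mm, flat top 60 mm above the bench, about 0.33 kg, on four small smooth feet (x +-32, y +-52 mm) that slide easily (friction about 0.3 to 0.5). Origin at the centre of its underside, z up. The vial well is in the left half of the top (+y), the timer knob in the right half, on an axis 36 mm to -y and 6 mm to -x of the centre.
- well_mouth (a point): Centre of the round mouth of the vial well, at the top of the case (60 mm above the bench). The well is 31 mm in diameter with a 2 mm chamfer and 30 mm deep.
- well_floor (a point): Centre of the well's floor, 30 mm below the mouth, 30 mm above the bench.
- case_corner (a point): The far left top corner of the mixer's case (+45, +70, 60 mm in the mixer's frame): shows whether the mixer has slid or twisted.
- run_rib (a point): Middle of the run rib: a straight raised black mark (14 by 5 mm) on the case top, 40 mm from the knob's axis on its +x side, pointing away from that axis. The off mark is a round black dot (6 mm) on the side of the knob towards the well.
- knob_grip (a point): On the knob's axis, 28 mm above the case top. The knob is a black round skirt (54 mm across, upper face 9 mm above the case top) with a grip bar 44 long, 12 wide, its top 35 mm above the case. The frame turns with the knob: x runs along the bar towards the small nose on the skirt's rim, z up. Fingers straddling the bar can bear with their tips on the skirt, 19 mm below knob_grip.
- timer (a joint): Turn of the knob on the mixer, rad, growing clockwise from above: 0 = nose at the off dot, 1.2 = nose at the run rib, stop at 2.4; starts at 0 to 0.25; stays where left. Dry friction 0.17 N m, more than the mixer's weight can hold: unpressed, the whole mixer spins with the knob. It takes a steady downward push of about 7 to 12 N to hold it; 14 to 18 N is safe.
- vial: The middle-sized capped container, loose: amber body 27 mm across, white cap 28 mm across over the upper 26 mm, 70 mm tall in all, 0.05 kg. Origin at the centre of its underside, z up. Seated in the well it stands 40 mm out of the case, so its cap is clear above the top.
- slim_vial: Bystander, loose: slim capped vial, 20 mm across, 90 mm tall. Origin at its underside.
- jar: Bystander, loose: squat capped jar, 46 mm across, 46 mm tall. Origin at its underside.
- petri: Bystander, loose: clear covered dish, 92 mm across, 25 mm tall. Origin at its underside.
- beaker: Bystander, loose: empty glass beaker, 72 mm across, 90 mm tall. Origin at its underside.
- slide_box: Bystander, loose: flat grey box, 80 by 100 by 30 mm. Origin at its underside.
- table: The bench: its dark top is the work surface, z = 0.

How it is judged (in metres and radians):
On the way, in this order (a step that is already met when the one before it is completed fails the run):
1. the vial stands fully down in the well, let go, with the knob not yet at run (z of vial in the frame of well_floor below 0.004 m and horizontal distance between vial and well_floor below 0.005 m and angle between vial's own z axis and vertical below 0.12 rad and contact force between the fingers and vial below 0.05 N and value of joint timer below 0.8 rad), for 0.2 s.
2. the knob's nose points at the run rib (value of joint timer between 1.06 and 1.34 rad), for 0.2 s.
At the end, for the whole second after the job is handed in: The knob stands at the run rib (1.2 rad, within 0.14 rad); the middle-sized vial stands in the well, within 4 mm of the floor, 5 mm of its axis and 0.12 rad of upright; the mixer stands level, its centre and its far left corner within 25 mm of where they began; vial and mixer are at rest (all of step 2 and z of vial in the frame of well_floor below 0.004 m and horizontal distance between vial and well_floor below 0.005 m and angle between vial's own z axis and vertical below 0.12 rad and angle between mixer's own z axis and vertical below 0.05 rad and distance of each of case_corner, mixer from where it was at the start of the episode below 0.025 m and linear speed of each of mixer, vial below 0.01 m/s); the robot touches nothing.
It fails at once if the mixer twists or slides away: its far left corner or its centre moves more than 25 mm (distance of any of case_corner, mixer from where it was at the start of the episode above 0.025 m).
It fails at once if the mixer is pressed onto the bench with more than 30 N (its own weight of 3 to 4 N included) (contact force between mixer and table above 30 N).
It fails at once if a bystander is moved more than 30 mm (distance of any of slim_vial, jar, petri, beaker, slide_box from where it was at the start of the episode above 0.03 m).
It also fails if it takes over 64 s, if anything falls off the work surface, if the arm or the gripper's body presses on something with over 40 N, if the wrist force passes 120 N, or if a joint passes its speed limit or range.

## Robot

A 6-joint arm with a two-finger parallel gripper is mounted at the origin on the work surface. World frame = base frame: x ahead of the robot, y to its left, z up, the work surface at z = 0. Lengths are in mm, angles in rad, forces in N, time in s.
With the tool pointing down it reaches from about 275 to 1000 mm from the base axis. Payload 8.4 kg.
Tool frame: the origin (TCP) lies midway between the tips of the shut fingers; the grasp point (between the pads) lies 19 mm behind it; z points along the fingers, y is the line along which they close (so a half turn about z gives the same grasp; the last joint's range is limited). The gripper opens to 85 mm and grips with 20 to 120 N. Pads are 22 mm wide; open, the fingers measure 114 mm over their backs; the gripper's body (76 mm by 85 mm) begins 54 mm behind the grasp point. The pads swing forward as they close: fully open they stand 13 mm farther back than shut.
Start: joints at [-1.107, 0.353, 1.633, -0, 1.155, -0.002], TCP at [280.71, -558.417, 231.281] pointing down, gripper open.
Joint ranges: [-2.63, 2.63], [-0.92, 2.1], [0.06, 2.66], [-1.3, 4.44], [0, 2.69], [-3.02, 3.02]. Speed limits (rad/s): [2.22, 2.22, 2.79, 3.14, 3.14, 3.14].

## Interface

Orientations are given as [roll, pitch, yaw] about the fixed x, y, z axes, in that order (R = Rz(yaw) Ry(pitch) Rx(roll)).
In Python, from rig import monitor, imaging, r gives the robot as it stands.
- The arm moves only by the tool drive_tool, never from a script. Its argument "plan" is a list of rows, each an object of numbers: "x", "y", "z": the shift along the tool's x, y, z in units of 50 mm (1.0 is 50 mm); "ax", "ay", "az": the turn, a rotation vector about the tool's x, y, z in units of 6 degrees (1.0 is 6 degrees); "hand": the finger opening in mm, from 0 to 85.4. In form: [{"x": .., "y": .., "z": .., "ax": .., "ay": .., "az": .., "hand": ..}, ...]. A call has 1 to 8 rows; each row is the pose to reach, as a shift and turn from the pose commanded when the call began, along the tool's axes at that moment; what a row does not reach only later rows make up. A row lasts 1/10 s, in which the tool goes at most 50 mm and 8.59 degrees, less where a joint would pass 70% of its speed; a pose out of reach is approached as far as the arm can. A call with a gripper value outside its range is refused whole. The fingers move at their own pace and stop on an object; "grip_force" is the grip in N (left out, the last holds). Time passes only in rows, so rows that repeat a pose let the fingers close. It gives the time, the measured TCP pose, the force, the opening and the grip force at its end, in the units of the state.
- monitor.sense(): the state, without advancing time (a new reading comes with each control period).
- imaging.grab_frame(name): name is "side" or "top"; returns the picture (420x560x3 uint8, red, green, blue); there is no depth.
- imaging.camera_info(name): a dict with "mtx" (3x3 intrinsics, pixels), "dist" ([k1, k2, p1, p2, k3] as OpenCV has them; the pictures are not rectified), "R" (3x3) and "t" (3): a world point X has camera coordinates R X + t. Camera axes: x right, y down, z forward; pixel columns grow to the right and rows downward; lengths in mm; the calibration is good to about 2 mm. A picture is of the moment at which its call begins. camera_info takes no time and is no camera call.
- r.sign_off(): hands the job in; it is judged then, once.
The state is a dict: "clock": time; "qpos": joint angles; "qvel": joint speeds; "joint_efforts": joint torques, N m; "eef_pos": TCP position; "tcp_rot": TCP orientation; "contact_force": force on the tool from outside, world axes, zero at the start; "wrist_torque": the same for the moment, N m; "opening": opening from 0.0 (shut) to 1.0 (fully open); "grasp_force": force on a finger pad.
Only numpy, scipy, OpenCV 4.12 (cv2) and the standard library are available. Lean on these libraries where they do the work, as an engineer would, in place of code of your own. Each camera call takes 0.05 s, during which the arm holds its last target. There are 200 camera calls.

## Working session

There is one attempt and no reset: what is moved stays moved. The work goes in short steps, Python scripts to look and compute and a tool call to move; the robot and the scene stay as the last step left them, time stands still between calls to the robot, and variables do not carry over. Pictures are saved under pics/ and viewed, at most 10 in all, crops included, and the job is handed in when it is done.

Besides the shell and the picture viewer there is one more tool, called after ">>>" as a command line: name --argument value ..., lists and objects as JSON in quotes. drive_tool: Moves the arm, as the interface text tells. Its arguments: {"type":"object","properties":{"plan":{"type":"array","items":{"type":"object","properties":{"x":{"type":"number"},"y":{"type":"number"},"z":{"type":"number"},"ax":{"type":"number"},"ay":{"type":"number"},"az":{"type":"number"},"hand":{"type":"number"}}}},"grip_force":{"type":"number"}},"required":["plan"]}

```bash
mkdir -p pics; python3 - <<'E'
from rig import monitor, imaging, r
import cv2,numpy as np
for n in("side","top"):
    im=imaging.grab_frame(n); cv2.imwrite(f"pics/{n}0.png",im[:,:,::-1])
    c=imaging.camera_info(n); print(n,np.round(c["mtx"],1).tolist(),np.round(c["dist"],3).tolist(),np.round(-np.array(c["R"]).T@c["t"]))
print({k:np.round(v,3).tolist() for k,v in monitor.sense().items()})
E
```

```text
side [[502.3, 0.0, 279.5], [0.0, 502.3, 201.4], [0.0, 0.0, 1.0]] [-0.19, 0.0, 0.0, 0.0, 0.0] [452. 816. 730.]
top [[433.6, 0.0, 272.6], [0.0, 433.6, 209.8], [0.0, 0.0, 1.0]] [0.025, 0.0, 0.0, 0.0, 0.0] [ 359.  -31. 1101.]
{'clock': 0.1, 'qpos': [-1.107, 0.354, 1.634, 0.0, 1.155, -0.002], 'qvel': [0.001, -0.002, -0.002, 0.002, 0.0, 0.0], 'joint_efforts': [-0.0, -60.636, -34.282, -0.0, 0.004, 0.0], 'eef_pos': [280.509, -558.026, 230.608], 'tcp_rot': [-3.14, -0.0, 0.466], 'contact_force': [0.378, 0.324, -0.086], 'wrist_torque': [-0.029, -0.008, 0.007], 'grasp_force': 0.0, 'opening': 1.002}
```

View pics/side0.png

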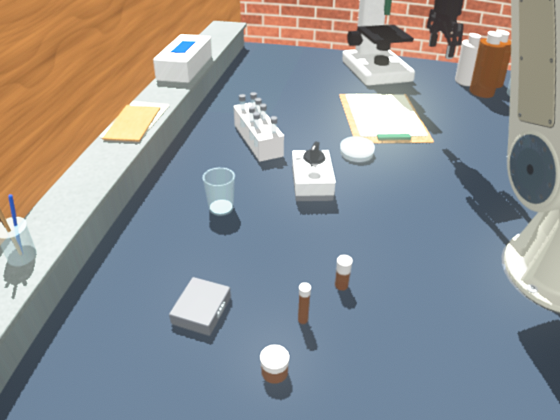

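View pics/top0.png

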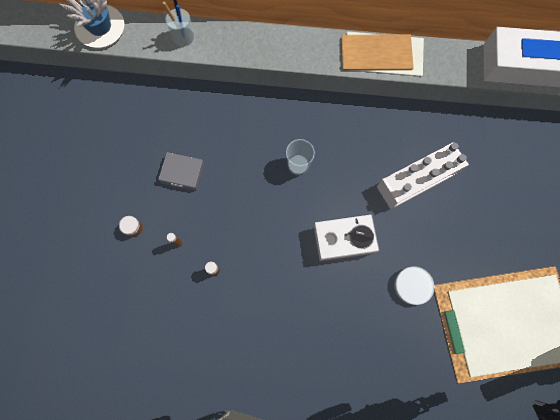

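Side view: vial at about (343,272), slim (304,304), jar (274,364), mixer (314,172). Top view: vial cap (211,268), mixer (347,237), well (332,239), knob (361,236), run rib (357,221). Now I'll measure them.

```bash
cat > h.py <<'E'
import cv2,numpy as np
from rig import monitor, imaging, r
def ray(n,px,z):
    c=imaging.camera_info(n);R=np.array(c["R"]);C=-R.T@np.array(c["t"])
    p=cv2.undistortPoints(np.array(px,float).reshape(-1,1,2),np.array(c["mtx"]),np.array(c["dist"])).reshape(-1,2)
    d=np.c_[p,np.ones(len(p))]@R
    return (C+d*((z-C[2])/d[:,2])[:,None])
def blobs(mask,box,amin=15):
    m=np.zeros(mask.shape,np.uint8);x0,y0,x1,y1=box;m[y0:y1,x0:x1]=mask[y0:y1,x0:x1]
    cs=cv2.findContours(m,cv2.RETR_EXTERNAL,cv2.CHAIN_APPROX_NONE)[0]
    return sorted([c for c in cs if cv2.contourArea(c)>amin],key=cv2.contourArea,reverse=True)
E
python3 - <<'E'
from h import *
np.set_printoptions(suppress=True,precision=1)
T=cv2.imread("pics/top0.png");S=cv2.imread("pics/side0.png")
wt=(T.min(2)>150).astype(np.uint8);ws=(S.min(2)>150).astype(np.uint8)
for nm,box in (("vial",(200,255,222,280)),("slim",(163,230,183,248)),("jar",(115,212,145,242))):
    b=blobs(wt,box)[0];rc=cv2.minAreaRect(b);h={"vial":70,"slim":90,"jar":46}[nm]
    print(nm,rc,ray("top",[rc[0]],h))
b=blobs(ws,(330,250,356,275))[0];print("side cap bbox",cv2.boundingRect(b))
x,y,w,h=cv2.boundingRect(b);print(ray("side",[(x+w/2-.5,y+6)],70))
b=blobs(wt,(305,205,390,270))[0];rc=cv2.minAreaRect(b);print("mixer",rc);print(ray("top",cv2.boxPoints(rc),60), ray("top",[rc[0]],60))
print(ray("top",[(332,239)],60),ray("top",[(361,236)],95))
a=T[200:275,300:395];b=S[140:210,280:350]
cv2.imwrite("pics/c.png",np.vstack([cv2.resize(a,(640,505),interpolation=3)[:300*2]]))
cv2.imwrite("pics/d.png",cv2.resize(b,(560,560),interpolation=3))
E
```

```text
vial ((210.5, 267.5), (11.0, 11.0), 90.0) [[462.8 129.9  70. ]]
slim ((171.0, 236.5), (7.0, 8.0), 90.0) [[523.9 229.6  90. ]]
jar ((128.5, 224.5), (17.0, 19.0), 90.0) [[550.5 350.5  46. ]]
side cap bbox (336, 254, 17, 21)
[[465.6 130.8  70. ]]
mixer ((346.5299987792969, 236.21002197265625), (37.335235595703125, 59.25554275512695), 81.8698959350586)
[[ 600.2 -107.6   60. ]
 [ 635.9 -249.7   60. ]
 [ 545.4 -266.4   60. ]
 [ 510.8 -127.3   60. ]] [[ 572.5 -187.8   60. ]]
[[ 562.1 -153.1   60. ]] [[ 569.3 -216.3   95. ]]
```

View pics/c.png

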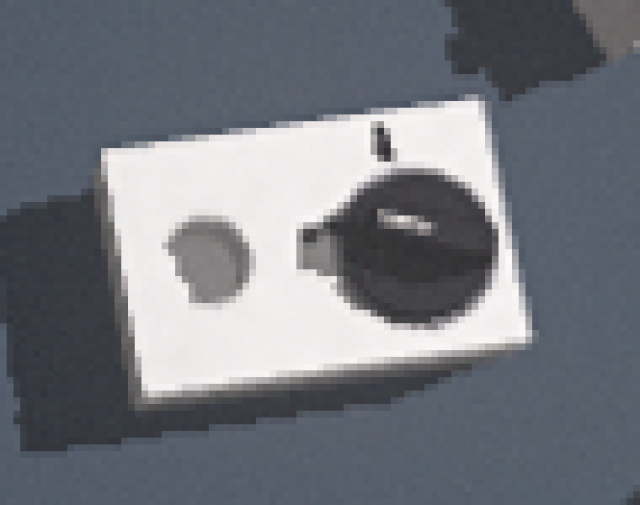

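View pics/d.png

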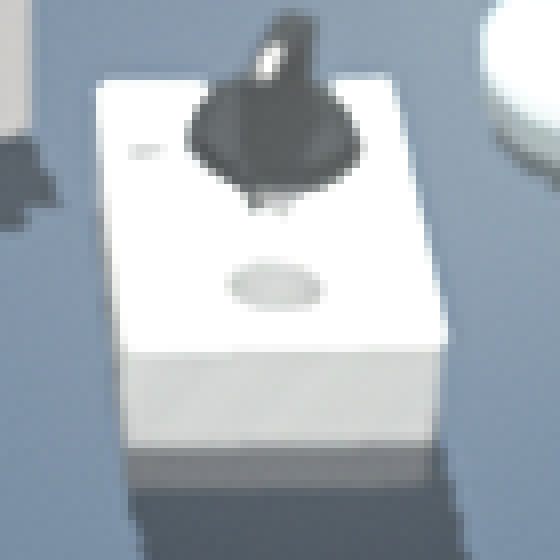

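Crops: case corners ≈(103,150),(483,98),(532,338),(140,398); well ≈(210,260), run rib ≈(383,141), knob skirt ≈(417,248), nose ≈(310,236) near the off dot. Next I'll turn these into a mixer pose and cross-check the views.

```bash
python3 - <<'E'
from h import *
np.set_printoptions(suppress=True,precision=1)
s=640/95
t=lambda L:(np.array(L,float)+.5)/[s,505/75]-.5+[300,200]
d=lambda L:(np.array(L,float)+.5)/8-.5+[280,140]
def pose(P): # order FL, FR, NR, NL
    M=np.array([[45,70],[45,-70],[-45,-70],[-45,70]],float)
    c=P.mean(0)[:2];Q=P[:,:2]-c
    yaw=np.arctan2((M[:,0]*Q[:,1]-M[:,1]*Q[:,0]).sum(),(M*Q).sum())
    R=np.array([[np.cos(yaw),-np.sin(yaw)],[np.sin(yaw),np.cos(yaw)]])
    print("c",c,"yaw",round(yaw,3),"res",(Q-M@R.T).round(1).tolist());return c,R
P=ray("top",t([(103,150),(483,98),(532,338),(140,398)]),60);ct,R=pose(P)
P=ray("side",d([(124,352),(97,80),(392,78),(445,343)]),60);cs,Rs=pose(P)
for n,f,L in(("top",t,dict(well=(210,260),rib=(383,141),nose=(308,236),skirt=(416,248))),("side",d,dict(well=(276,287),rib=(145,151),skirt=(275,135),nose=(253,198)))):
    c,RR=(ct,R) if n=="top" else (cs,Rs)
    for k,v in L.items():
        z={"skirt":69,"nose":67}.get(k,60);w=ray(n,f([v]),z)[0,:2];print(n,k,w,"local",RR.T@(w-c))
E
```

```text
c [ 573.2 -187.1] yaw 0.243 res [[0.4, -0.1], [0.2, -0.8], [0.8, -0.6], [-1.4, 1.4]]
c [ 574.4 -187. ] yaw 0.241 res [[0.7, 4.1], [2.0, -2.4], [-1.4, -2.9], [-1.3, 1.1]]
top well [ 563.8 -149.9] local [-0.2 38.3]
top rib [ 614.1 -209.6] local [ 34.3 -31.7]
top nose [ 574.7 -183.5] local [2.3 3.1]
top skirt [ 573.8 -221.9] local [ -7.8 -33.9]
side well [ 564.5 -145.8] local [ 0.2 42.3]
side rib [ 614.8 -209.3] local [ 33.9 -31.4]
side skirt [ 575.5 -213.2] local [ -5.2 -25.7]
side nose [ 577.1 -180.3] local [4.2 5.8]
```

```bash
cat >> h.py <<'E'
from scipy.spatial.transform import Rotation as Ro
def go(p,yaw,base=None,byaw=None):
    s=monitor.sense();b=np.array(s["eef_pos"]) if base is None else np.array(base,float)
    R0=Ro.from_euler("xyz",s["tcp_rot"]); 
    R1=Ro.from_euler("xyz",[np.pi,0,yaw])
    print("shift",(R0.inv().apply(np.array(p)-b)/50).round(3),"turn",np.degrees((R0.inv()*R1).as_rotvec()/6).round(3))
E
python3 - <<'E'
from h import *
go([464,130.5,150],1.81)
T=cv2.imread("pics/top0.png")[215:255,335:385].astype(float);S=cv2.imread("pics/side0.png")[138:170,300:330].astype(float)
f=lambda a:cv2.resize(np.clip(255*(a/255)**.45,0,255).astype(np.uint8),None,fx=10,fy=10,interpolation=2)
a,b=f(T),f(S);b=np.pad(b,((0,80),(0,0),(0,0)));cv2.imwrite("pics/e.png",np.hstack([a,b]))
E
```

```text
shift [  9.463 -10.653   1.626] turn [-1.0000e-02 -9.0000e-03 -1.2836e+01]
```

View pics/e.png

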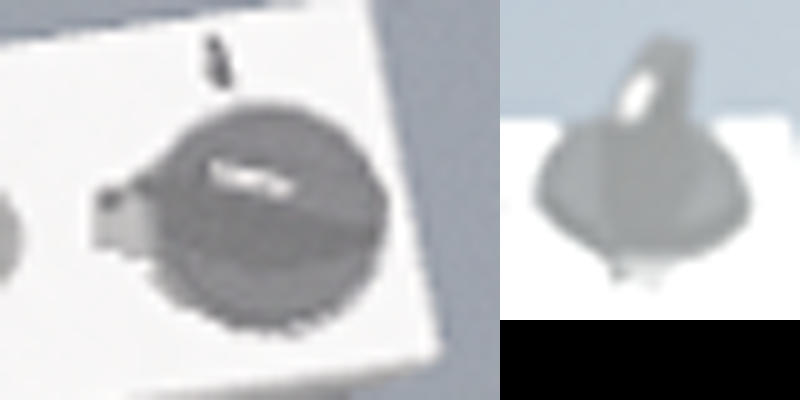

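>>> drive_tool --plan '[{"x": 9.46,"y": -10.66,"z": 1.6,"az": -12.85,"hand": 85},{"x": 9.46,"y": -10.66,"z": 1.6,"az": -12.85,"hand": 60},{"x": 9.46,"y": -10.66,"z": 1.6,"az": -12.85,"hand": 60},{"x": 9.46,"y": -10.66,"z": 1.6,"az": -12.85,"hand": 60},{"x": 9.46,"y": -10.66,"z": 1.6,"az": -12.85,"hand": 60},{"x": 9.46,"y": -10.66,"z": 1.6,"az": -12.85,"hand": 60},{"x": 9.46,"y": -10.66,"z": 1.6,"az": -12.85,"hand": 60},{"x": 9.46,"y": -10.66,"z": 1.6,"az": -12.85,"hand": 60}]'

```text
invalid input
```

Left part (top view): dot (105,197), nose stub (145,190), bar running from there to (380,240), rib (218,62). The move was refused, so I'll try a smaller one.

>>> drive_tool --plan '[{"x": 1,"y": -1,"z": 0,"ax": 0,"ay": 0,"az": -1.4,"hand": 60},{"x": 2,"y": -2,"z": 0,"ax": 0,"ay": 0,"az": -2.8,"hand": 60}]' --grip_force 30

```text
clock: 0.3
eef_pos: [311.8, -462.8, 230.5]
tcp_rot: [-3.141, -0.0, 0.763]
contact_force: [1.2, 0.8, 0.2]
opening: 0.708
grasp_force: 0.0
```

```bash
python3 -c "
from h import *
go([464,130.5,150],1.81)"
```

```text
shift [10.396 -6.476  1.619] turn [-6.0000e-03 -7.0000e-03 -1.0002e+01]
```

>>> drive_tool --plan '[{"x": 10.4,"y": -6.5,"z": 1.6,"ax": 0,"ay": 0,"az": -10,"hand": 60},{"x": 10.4,"y": -6.5,"z": 1.6,"ax": 0,"ay": 0,"az": -10,"hand": 60},{"x": 10.4,"y": -6.5,"z": 1.6,"ax": 0,"ay": 0,"az": -10,"hand": 60},{"x": 10.4,"y": -6.5,"z": 1.6,"ax": 0,"ay": 0,"az": -10,"hand": 60},{"x": 10.4,"y": -6.5,"z": 1.6,"ax": 0,"ay": 0,"az": -10,"hand": 60},{"x": 10.4,"y": -6.5,"z": 1.6,"ax": 0,"ay": 0,"az": -10,"hand": 60},{"x": 10.4,"y": -6.5,"z": 1.6,"ax": 0,"ay": 0,"az": -10,"hand": 60},{"x": 10.4,"y": -6.5,"z": 1.6,"ax": 0,"ay": 0,"az": -10,"hand": 60}]'

```text
clock: 1.1
eef_pos: [411.5, -77.6, 179.4]
tcp_rot: [3.141, 0.0, 1.811]
contact_force: [1.0, -0.5, 0.2]
opening: 0.704
grasp_force: 0.0
```

>>> drive_tool --plan '[{"x": 3.79,"y": 2.01,"z": 0.59,"ax": 0,"ay": 0,"az": 0,"hand": 60},{"x": 3.79,"y": 2.01,"z": 0.59,"ax": 0,"ay": 0,"az": 0,"hand": 60},{"x": 3.79,"y": 2.01,"z": 0.59,"ax": 0,"ay": 0,"az": 0,"hand": 60},{"x": 3.79,"y": 2.01,"z": 0.59,"ax": 0,"ay": 0,"az": 0,"hand": 60},{"x": 3.79,"y": 2.01,"z": 0.59,"ax": 0,"ay": 0,"az": 0,"hand": 60},{"x": 3.79,"y": 2.01,"z": 0.59,"ax": 0,"ay": 0,"az": 0,"hand": 60},{"x": 3.79,"y": 2.01,"z": 0.59,"ax": 0,"ay": 0,"az": 0,"hand": 60}]'

```text
clock: 1.8
eef_pos: [464.3, 127.6, 149.7]
tcp_rot: [-3.14, 0.0, 1.807]
contact_force: [-0.9, 0.1, 0.9]
opening: 0.705
grasp_force: 0.0
```

```bash
python3 -c "
from h import *
go([464,130.5,38],1.812)
cv2.imwrite('pics/f.png',cv2.resize(imaging.grab_frame('side')[180:330,260:420,::-1],None,fx=4,fy=4))"
```

```text
shift [0.059 0.01  2.235] turn [-0.013  0.004 -0.045]
```

View pics/f.png

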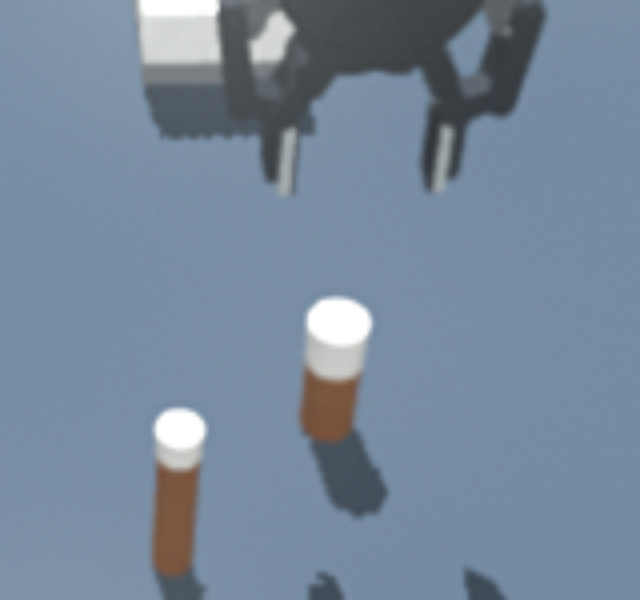

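The open fingers straddle the vial (about (335,350) in the crop), so I'll descend and grip.

>>> drive_tool --plan '[{"x": 0.05,"y": 0,"z": 0.7,"ax": 0,"ay": 0,"az": 0,"hand": 60},{"x": 0.05,"y": 0,"z": 1.4,"ax": 0,"ay": 0,"az": 0,"hand": 60},{"x": 0.05,"y": 0,"z": 2.0,"ax": 0,"ay": 0,"az": 0,"hand": 60},{"x": 0.05,"y": 0,"z": 2.23,"ax": 0,"ay": 0,"az": 0,"hand": 60},{"x": 0.05,"y": 0,"z": 2.23,"ax": 0,"ay": 0,"az": 0,"hand": 40},{"x": 0.05,"y": 0,"z": 2.23,"ax": 0,"ay": 0,"az": 0,"hand": 30},{"x": 0.05,"y": 0,"z": 2.23,"ax": 0,"ay": 0,"az": 0,"hand": 20},{"x": 0.05,"y": 0,"z": 2.23,"ax": 0,"ay": 0,"az": 0,"hand": 20}]' --grip_force 30

```text
clock: 2.65
eef_pos: [465.3, 130.8, 39.8]
tcp_rot: [3.139, -0.0, 1.806]
contact_force: [0.1, -0.1, -0.1]
opening: 0.316
grasp_force: 29.7
```

>>> drive_tool --plan '[{"x": 0,"y": 0,"z": 0,"ax": 0,"ay": 0,"az": 0,"hand": 20},{"x": 0,"y": 0,"z": 0,"ax": 0,"ay": 0,"az": 0,"hand": 20},{"x": 0,"y": 0,"z": -0.5,"ax": 0,"ay": 0,"az": 0,"hand": 20},{"x": 0,"y": 0,"z": -1,"ax": 0,"ay": 0,"az": 0,"hand": 20},{"x": 0,"y": 0,"z": -1.5,"ax": 0,"ay": 0,"az": 0,"hand": 20},{"x": 0,"y": 0,"z": -2,"ax": 0,"ay": 0,"az": 0,"hand": 20}]'

```text
clock: 3.25
eef_pos: [464.3, 130.7, 139.9]
tcp_rot: [3.141, -0.0, 1.806]
contact_force: [0.2, -0.1, -0.4]
opening: 0.317
grasp_force: 29.8
```

```bash
python3 -c "
from h import *
go([563.8,-149,138],1.812)
go([563.8,-149,80],1.812)
print(imaging.camera_info('side')['t'] is None)"
```

```text
shift [-5.905  0.628  0.039] turn [ 0.005 -0.    -0.053]
shift [-5.905  0.628  1.199] turn [ 0.005 -0.    -0.053]
False
```

>>> drive_tool --plan '[{"x": -5.91,"y": 0.63,"z": 0,"ax": 0,"ay": 0,"az": 0,"hand": 20},{"x": -5.91,"y": 0.63,"z": 0,"ax": 0,"ay": 0,"az": 0,"hand": 20},{"x": -5.91,"y": 0.63,"z": 0,"ax": 0,"ay": 0,"az": 0,"hand": 20},{"x": -5.91,"y": 0.63,"z": 0,"ax": 0,"ay": 0,"az": 0,"hand": 20},{"x": -5.91,"y": 0.63,"z": 0,"ax": 0,"ay": 0,"az": 0,"hand": 20},{"x": -5.91,"y": 0.63,"z": 0,"ax": 0,"ay": 0,"az": 0,"hand": 20},{"x": -5.91,"y": 0.63,"z": 0.4,"ax": 0,"ay": 0,"az": 0,"hand": 20},{"x": -5.91,"y": 0.63,"z": 0.5,"ax": 0,"ay": 0,"az": 0,"hand": 20}]'

```text
clock: 4.05
eef_pos: [563.1, -150.3, 112.3]
tcp_rot: [-3.14, -0.001, 1.804]
contact_force: [-1.2, 0.4, -0.4]
opening: 0.319
grasp_force: 29.8
```

```bash
python3 -c "
from h import *
go([563.9,-148.5,100],1.812);print(monitor.sense()['eef_pos'])
a=imaging.grab_frame('side');cv2.imwrite('pics/g0.png',a[:,:,::-1])
cv2.imwrite('pics/g.png',cv2.resize(a[120:220,260:370,::-1],None,fx=6,fy=6,interpolation=2))"
```

```text
shift [0.031 0.025 0.245] turn [-0.016 -0.01  -0.076]
[ 563.06432502 -150.31248134  112.27081674]
```

View pics/g.png

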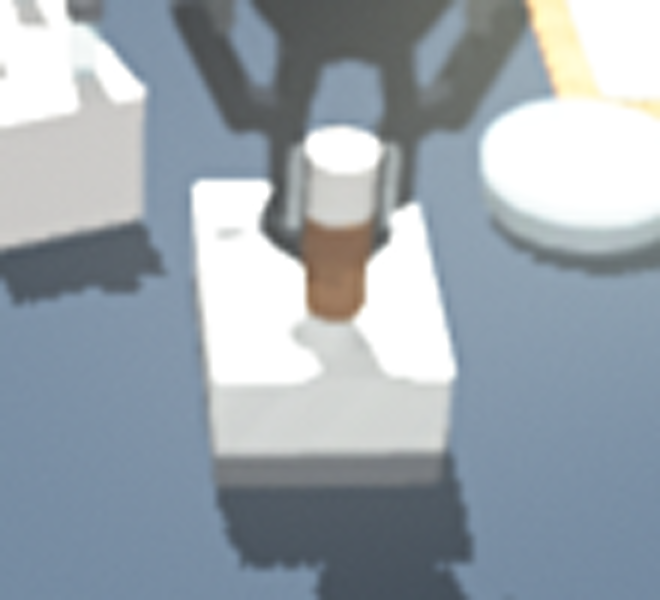

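The vial hangs upright just above the well; its bottom is at about (334,307) in the crop. I'll compare with the well in the same camera.

```bash
python3 -c "
from h import *
q=lambda u,v:((u+.5)/6-.5+260,(v+.5)/6-.5+120)
print(ray('side',[q(334,305)],72.5),ray('side',[q(343,150)],142.5))
d=lambda u,v:((u+.5)/8-.5+280,(v+.5)/8-.5+140)
print(ray('side',[d(276,285),d(230,287),d(324,287),d(276,258),d(276,312)],60))
"
```

```text
[[ 562.79043911 -148.75351164   72.5       ]] [[ 562.98623364 -149.0869978   142.5       ]]
[[ 564.66808694 -146.8221527    60.        ]
 [ 577.66559842 -142.85178684   60.        ]
 [ 550.77196356 -148.90138323   60.        ]
 [ 566.77776205 -160.66228708   60.        ]
 [ 562.59687182 -133.24352129   60.        ]]
```

>>> drive_tool --plan '[{"x": 0.03,"y": 0.03,"z": 0,"ax": 0,"ay": 0,"az": 0,"hand": 20},{"x": 0.03,"y": 0.03,"z": 0.1,"ax": 0,"ay": 0,"az": 0,"hand": 20},{"x": 0.03,"y": 0.03,"z": 0.2,"ax": 0,"ay": 0,"az": 0,"hand": 20},{"x": 0.03,"y": 0.03,"z": 0.3,"ax": 0,"ay": 0,"az": 0,"hand": 20},{"x": 0.03,"y": 0.03,"z": 0.38,"ax": 0,"ay": 0,"az": 0,"hand": 20}]'

```text
clock: 4.6
eef_pos: [565.0, -147.2, 94.2]
tcp_rot: [-3.141, -0.0, 1.807]
contact_force: [-0.3, -0.3, -0.9]
opening: 0.318
grasp_force: 29.8
```

>>> drive_tool --plan '[{"x": 0,"y": 0,"z": 0.12,"ax": 0,"ay": 0,"az": 0,"hand": 20},{"x": 0,"y": 0,"z": 0.24,"ax": 0,"ay": 0,"az": 0,"hand": 20},{"x": 0,"y": 0,"z": 0.36,"ax": 0,"ay": 0,"az": 0,"hand": 20},{"x": 0,"y": 0,"z": 0.44,"ax": 0,"ay": 0,"az": 0,"hand": 20},{"x": 0,"y": 0,"z": 0.44,"ax": 0,"ay": 0,"az": 0,"hand": 20}]'

```text
clock: 5.1
eef_pos: [564.7, -147.5, 71.8]
tcp_rot: [-3.141, -0.001, 1.806]
contact_force: [-0.2, 0.8, -0.2]
opening: 0.315
grasp_force: 29.8
```

Almost seated (2 mm above the floor). Release, then rise.

>>> drive_tool --plan '[{"x": 0,"y": 0,"z": 0.03,"ax": 0,"ay": 0,"az": 0,"hand": 20},{"x": 0,"y": 0,"z": 0.03,"ax": 0,"ay": 0,"az": 0,"hand": 45},{"x": 0,"y": 0,"z": 0.03,"ax": 0,"ay": 0,"az": 0,"hand": 55},{"x": 0,"y": 0,"z": 0.03,"ax": 0,"ay": 0,"az": 0,"hand": 55},{"x": 0,"y": 0,"z": 0.03,"ax": 0,"ay": 0,"az": 0,"hand": 55},{"x": 0,"y": 0,"z": -0.6,"ax": 0,"ay": 0,"az": 0,"hand": 55},{"x": 0,"y": 0,"z": -1.6,"ax": 0,"ay": 0,"az": 0,"hand": 55},{"x": 0,"y": 0,"z": -2.4,"ax": 0,"ay": 0,"az": 0,"hand": 55}]'

```text
clock: 5.9
eef_pos: [565.2, -147.5, 194.6]
tcp_rot: [3.141, 0.0, 1.806]
contact_force: [0.6, -1.1, -1.3]
opening: 0.647
grasp_force: 0.0
```

>>> drive_tool --plan '[{"x": -1,"y": -1,"z": -0.6,"ax": 0,"ay": 0,"az": 0,"hand": 55},{"x": -1,"y": -2.4,"z": -0.6,"ax": 0,"ay": 0,"az": 0,"hand": 55},{"x": -1,"y": -3.6,"z": -0.6,"ax": 0,"ay": 0,"az": 0,"hand": 55},{"x": -1,"y": -4,"z": -0.6,"ax": 0,"ay": 0,"az": 0,"hand": 55},{"x": -1,"y": -4,"z": -0.6,"ax": 0,"ay": 0,"az": 0,"hand": 55}]'

```text
clock: 6.4
eef_pos: [378.4, -243.0, 222.6]
tcp_rot: [-3.14, -0.0, 1.805]
contact_force: [0.3, 0.2, -0.7]
opening: 0.648
grasp_force: 0.0
```

```bash
python3 -c "
from h import *
f=lambda a,g:cv2.resize(np.clip(255*(a[:,:,::-1]/255.)**g,0,255).astype(np.uint8),None,fx=7,fy=7,interpolation=2)
t=imaging.grab_frame('top');s=imaging.grab_frame('side')
cv2.imwrite('pics/t1.png',t[:,:,::-1])
a=f(t[208:264,312:384],.6);b=f(s[136:206,288:338],.8);H=max(a.shape[0],b.shape[0])
p=lambda a:np.pad(a,((0,H-a.shape[0]),(0,0),(0,0)))
o=np.hstack([p(a),p(b)])[:600,:800];print(o.shape,monitor.sense()['eef_pos']);cv2.imwrite('pics/h.png',o)"
```

```text
(490, 800, 3) [ 379.96490449 -243.22918041  222.88288199]
```

View pics/h.png

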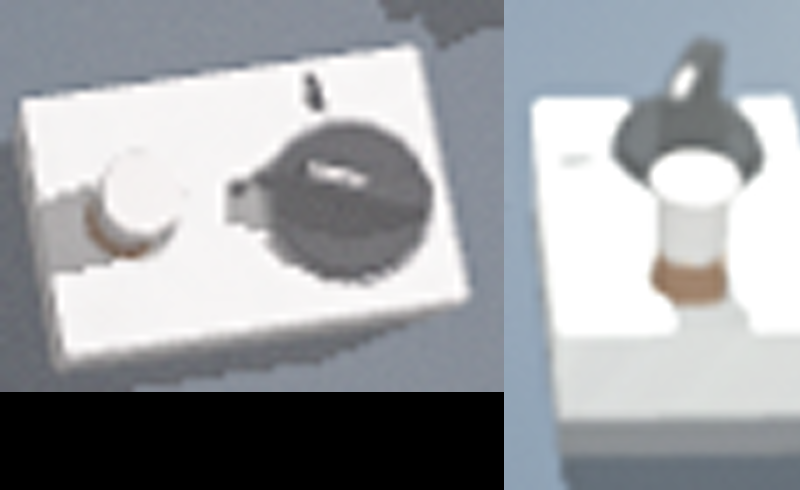

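The vial is seated (about 14 mm of amber showing at (690,282)). Top view: dot (238,188), nose (262,181), rib (315,92), glint along the bar's top edge (308,165)–(368,185). Next, the knob angle.

```bash
python3 -c "
from h import *
q=lambda u,v:((u+.5)/7-.5+312,(v+.5)/7-.5+208)
ax=np.array([576,-223.2])
for n,p,z in(('nose',(258,181),66),('dot',(238,188),60),('rib',(315,92),60)):
    w=ray('top',[q(*p)],z)[0,:2];d=w-ax;print(n,w,np.hypot(*d),np.arctan2(d[1],d[0]))
w=ray('top',[q(308,165),q(368,185)],95)[:,:2];d=w[0]-w[1];print('glint',w,np.arctan2(d[1],d[0]))
go([576,-223.2,150],2.94)
"
```

```text
nose [ 578.62591013 -191.03826489] 32.26875592581833 1.4893300014394126
dot [ 576.71764069 -185.1943656 ] 38.01240921733194 1.551916088926717
rib [ 613.65841402 -209.96118498] 39.91769494297357 0.3380549877934687
glint [[ 579.65894522 -202.97462658]
 [ 574.84833893 -223.37601171]] 1.339228241763358
shift [-0.515  3.908  1.457] turn [-3.000e-03  0.000e+00 -1.085e+01]
```

>>> drive_tool --plan '[{"x": -0.5,"y": 3.9,"z": 0,"ax": 0,"ay": 0,"az": 3.69,"hand": 32},{"x": -0.5,"y": 3.9,"z": 0,"ax": 0,"ay": 0,"az": 3.69,"hand": 32},{"x": -0.5,"y": 3.9,"z": 0.5,"ax": 0,"ay": 0,"az": 3.69,"hand": 32},{"x": -0.5,"y": 3.9,"z": 1.0,"ax": 0,"ay": 0,"az": 3.69,"hand": 32},{"x": -0.5,"y": 3.9,"z": 1.4,"ax": 0,"ay": 0,"az": 3.69,"hand": 32},{"x": -0.5,"y": 3.9,"z": 1.6,"ax": 0,"ay": 0,"az": 3.69,"hand": 32},{"x": -0.5,"y": 3.9,"z": 1.6,"ax": 0,"ay": 0,"az": 3.69,"hand": 32},{"x": -0.5,"y": 3.9,"z": 1.6,"ax": 0,"ay": 0,"az": 3.69,"hand": 32}]'

```text
clock: 7.3
eef_pos: [577.7, -221.7, 143.4]
tcp_rot: [3.141, 0.0, 1.42]
contact_force: [-0.2, 0.1, 0.1]
opening: 0.375
grasp_force: 0.0
```

```bash
python3 -c "
from h import *
go([576,-223.2,80],1.42)
s=imaging.grab_frame('side')
cv2.imwrite('pics/i.png',cv2.resize(s[100:200,270:370,::-1],None,fx=6,fy=6,interpolation=2))"
```

```text
shift [-0.035 -0.029  1.267] turn [ 0.004  0.001 -0.003]
```

View pics/i.png

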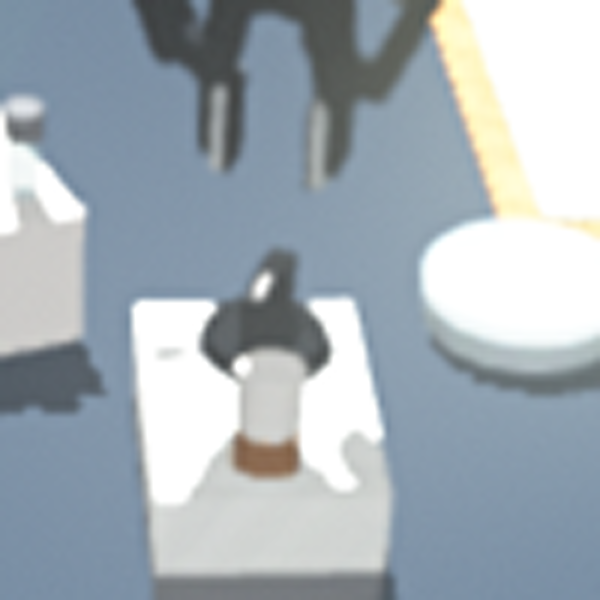

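Fingers at (218,160)/(318,180) straddle the bar at (277,270). Descending.

>>> drive_tool --plan '[{"x": -0.03,"y": -0.03,"z": 0.4,"ax": 0,"ay": 0,"az": 0,"hand": 32},{"x": -0.03,"y": -0.03,"z": 0.8,"ax": 0,"ay": 0,"az": 0,"hand": 30},{"x": -0.03,"y": -0.03,"z": 1.1,"ax": 0,"ay": 0,"az": 0,"hand": 24},{"x": -0.03,"y": -0.03,"z": 1.27,"ax": 0,"ay": 0,"az": 0,"hand": 18},{"x": -0.03,"y": -0.03,"z": 1.27,"ax": 0,"ay": 0,"az": 0,"hand": 18},{"x": -0.03,"y": -0.03,"z": 1.27,"ax": 0,"ay": 0,"az": 0,"hand": 18}]' --grip_force 20

```text
clock: 7.95
eef_pos: [576.4, -223.1, 79.8]
tcp_rot: [3.141, 0.0, 1.42]
contact_force: [0.1, 0.6, 0.3]
opening: 0.211
grasp_force: 0.0
```

>>> drive_tool --plan '[{"x": 0,"y": 0,"z": 0.08,"ax": 0,"ay": 0,"az": 0,"hand": 16},{"x": 0,"y": 0,"z": 0.14,"ax": 0,"ay": 0,"az": 0,"hand": 16},{"x": 0,"y": 0,"z": 0.18,"ax": 0,"ay": 0,"az": 0,"hand": 16},{"x": 0,"y": 0,"z": 0.18,"ax": 0,"ay": 0,"az": 0,"hand": 16}]'

```text
clock: 8.35
eef_pos: [575.8, -222.8, 69.8]
tcp_rot: [-3.141, -0.0, 1.42]
contact_force: [-1.0, 0.4, -0.1]
opening: 0.184
grasp_force: 0.0
```

>>> drive_tool --plan '[{"x": 0,"y": 0,"z": 0.02,"ax": 0,"ay": 0,"az": 0,"hand": 16},{"x": 0,"y": 0,"z": 0.02,"ax": 0,"ay": 0,"az": 0,"hand": 16}]'

```text
clock: 8.55
eef_pos: [576.1, -222.9, 69.3]
tcp_rot: [3.141, -0.0, 1.42]
contact_force: [-1.1, -0.1, 3.3]
opening: 0.187
grasp_force: 1.4
```

>>> drive_tool --plan '[{"x": 0,"y": 0,"z": 0.02,"ax": 0,"ay": 0,"az": 0,"hand": 16},{"x": 0,"y": 0,"z": 0.02,"ax": 0,"ay": 0,"az": 0,"hand": 16}]'

```text
clock: 8.75
eef_pos: [576.2, -223.0, 69.2]
tcp_rot: [3.141, 0.0, 1.42]
contact_force: [-4.8, 1.6, 12.3]
opening: 0.192
grasp_force: 6.2
```

>>> drive_tool --plan '[{"x": 0,"y": 0,"z": -0.01,"ax": 0,"ay": 0,"az": 0,"hand": 16},{"x": 0,"y": 0,"z": -0.01,"ax": 0,"ay": 0,"az": 0,"hand": 14},{"x": 0,"y": 0,"z": -0.01,"ax": 0,"ay": 0,"az": 0,"hand": 14}]'

```text
clock: 9.05
eef_pos: [576.4, -223.0, 69.3]
tcp_rot: [3.141, 0.0, 1.42]
contact_force: [-1.6, 0.7, 6.9]
opening: 0.166
grasp_force: 3.6
```

>>> drive_tool --plan '[{"x": 0,"y": 0,"z": 0,"ax": 0,"ay": 0,"az": 0,"hand": 12},{"x": 0,"y": 0,"z": 0,"ax": 0,"ay": 0,"az": 0,"hand": 8},{"x": 0,"y": 0,"z": 0,"ax": 0,"ay": 0,"az": 0,"hand": 8}]' --grip_force 25

```text
clock: 9.35
eef_pos: [576.8, -223.1, 69.4]
tcp_rot: [3.14, 0.0, 1.42]
contact_force: [-1.0, 0.6, 6.6]
opening: 0.139
grasp_force: 27.0
```

>>> drive_tool --plan '[{"x": 0,"y": 0,"z": 0.02,"ax": 0,"ay": 0,"az": 0,"hand": 8},{"x": 0,"y": 0,"z": 0.02,"ax": 0,"ay": 0,"az": 0,"hand": 8},{"x": 0,"y": 0,"z": 0.02,"ax": 0,"ay": 0,"az": 0,"hand": 8}]'

```text
clock: 9.65
eef_pos: [576.9, -223.1, 69.4]
tcp_rot: [3.14, 0.0, 1.42]
contact_force: [-3.8, 2.0, 15.9]
opening: 0.135
grasp_force: 29.0
```

>>> drive_tool --plan '[{"x": 0,"y": 0,"z": 0,"ax": 0,"ay": 0,"az": 0.4,"hand": 8},{"x": 0,"y": 0,"z": 0,"ax": 0,"ay": 0,"az": 0.8,"hand": 8},{"x": 0,"y": 0,"z": 0,"ax": 0,"ay": 0,"az": 1.2,"hand": 8},{"x": 0,"y": 0,"z": 0,"ax": 0,"ay": 0,"az": 1.6,"hand": 8},{"x": 0,"y": 0,"z": 0,"ax": 0,"ay": 0,"az": 2,"hand": 8}]'

```text
clock: 10.15
eef_pos: [577.1, -223.2, 69.3]
tcp_rot: [3.139, -0.0, 1.209]
contact_force: [-1.6, 1.6, 15.6]
opening: 0.135
grasp_force: 28.9
```

```bash
python3 -c "
from h import *
s=monitor.sense();print(s['wrist_torque'])
T=imaging.grab_frame('top');S=imaging.grab_frame('side')
S0=cv2.imread('pics/g0.png')[:,:,::-1]
for n,I in(('g0',S0),('now',S)):
    b=blobs((I.min(2)>150).astype(np.uint8),(285,130,340,205))[0]
    print(n,cv2.boundingRect(b),[tuple(b[:,0][i]) for i in ((b[:,0]@[1,1]).argmin(),(b[:,0]@[-1,1]).argmax(),(b[:,0]@[1,1]).argmax())])
"
```

```text
[0.3533401  0.40450497 0.16512468]
g0 (292, 141, 44, 55) [(np.int32(292), np.int32(150)), (np.int32(295), np.int32(194)), (np.int32(332), np.int32(195))]
now (292, 149, 44, 47) [(np.int32(292), np.int32(150)), (np.int32(296), np.int32(195)), (np.int32(332), np.int32(195))]
```

Mixer still; torque 0.165 N m matches the knob's friction, so it is turning. Continue.

>>> drive_tool --plan '[{"x": 0,"y": 0,"z": 0,"ax": 0,"ay": 0,"az": 0.5,"hand": 8},{"x": 0,"y": 0,"z": 0,"ax": 0,"ay": 0,"az": 1,"hand": 8},{"x": 0,"y": 0,"z": 0,"ax": 0,"ay": 0,"az": 1.5,"hand": 8},{"x": 0,"y": 0,"z": 0,"ax": 0,"ay": 0,"az": 2,"hand": 8},{"x": 0,"y": 0,"z": 0,"ax": 0,"ay": 0,"az": 2.5,"hand": 8},{"x": 0,"y": 0,"z": 0,"ax": 0,"ay": 0,"az": 3,"hand": 8}]'

```text
clock: 10.85
eef_pos: [577.5, -223.4, 69.3]
tcp_rot: [3.139, -0.001, 0.894]
contact_force: [-1.1, 0.6, 14.1]
opening: 0.137
grasp_force: 29.2
```

>>> drive_tool --plan '[{"x": 0,"y": 0,"z": 0,"ax": 0,"ay": 0,"az": 0.5,"hand": 8},{"x": 0,"y": 0,"z": 0,"ax": 0,"ay": 0,"az": 1,"hand": 8},{"x": 0,"y": 0,"z": 0,"ax": 0,"ay": 0,"az": 1.5,"hand": 8},{"x": 0,"y": 0,"z": 0,"ax": 0,"ay": 0,"az": 2,"hand": 8},{"x": 0,"y": 0,"z": 0,"ax": 0,"ay": 0,"az": 2.5,"hand": 8},{"x": 0,"y": 0,"z": 0,"ax": 0,"ay": 0,"az": 3,"hand": 8}]'

```text
clock: 11.45
eef_pos: [577.7, -223.6, 69.3]
tcp_rot: [3.138, -0.002, 0.58]
contact_force: [-0.6, -0.4, 12.8]
opening: 0.133
grasp_force: 29.0
```

>>> drive_tool --plan '[{"x": 0,"y": 0,"z": 0.004,"ax": 0,"ay": 0,"az": 0.5,"hand": 8},{"x": 0,"y": 0,"z": 0.004,"ax": 0,"ay": 0,"az": 1,"hand": 8},{"x": 0,"y": 0,"z": 0.004,"ax": 0,"ay": 0,"az": 1.5,"hand": 8},{"x": 0,"y": 0,"z": 0.004,"ax": 0,"ay": 0,"az": 2,"hand": 8},{"x": 0,"y": 0,"z": 0.004,"ax": 0,"ay": 0,"az": 2.27,"hand": 8},{"x": 0,"y": 0,"z": 0.004,"ax": 0,"ay": 0,"az": 2.27,"hand": 8},{"x": 0,"y": 0,"z": 0.004,"ax": 0,"ay": 0,"az": 2.27,"hand": 8}]'

```text
clock: 12.15
eef_pos: [577.9, -223.9, 69.3]
tcp_rot: [3.138, -0.003, 0.344]
contact_force: [-0.8, -1.3, 13.8]
opening: 0.137
grasp_force: 27.9
```

>>> drive_tool --plan '[{"x": 0,"y": 0,"z": 0,"ax": 0,"ay": 0,"az": 0,"hand": 16},{"x": 0,"y": 0,"z": 0,"ax": 0,"ay": 0,"az": 0,"hand": 22},{"x": 0,"y": 0,"z": 0,"ax": 0,"ay": 0,"az": 0,"hand": 22},{"x": 0,"y": 0,"z": -0.4,"ax": 0,"ay": 0,"az": 0,"hand": 22},{"x": 0,"y": 0,"z": -1,"ax": 0,"ay": 0,"az": 0,"hand": 24},{"x": 0,"y": 0,"z": -2,"ax": 0,"ay": 0,"az": 0,"hand": 24}]'

```text
clock: 12.75
eef_pos: [574.1, -222.1, 165.6]
tcp_rot: [-3.138, 0.004, 0.344]
contact_force: [0.9, 0.8, 0.3]
opening: 0.282
grasp_force: 0.0
```

>>> drive_tool --plan '[{"x": -1,"y": 0,"z": -1,"ax": 0,"ay": 0,"az": 0,"hand": 24},{"x": -2,"y": 0,"z": -1,"ax": 0,"ay": 0,"az": 0,"hand": 24},{"x": -3,"y": 0,"z": -1,"ax": 0,"ay": 0,"az": 0,"hand": 24},{"x": -4,"y": 0,"z": -1,"ax": 0,"ay": 0,"az": 0,"hand": 24},{"x": -4,"y": 0,"z": -1,"ax": 0,"ay": 0,"az": 0,"hand": 24}]'

```text
clock: 13.25
eef_pos: [383.9, -290.8, 217.4]
tcp_rot: [-3.141, 0.001, 0.343]
contact_force: [0.9, 0.3, 0.3]
opening: 0.28
grasp_force: 0.0
```

```bash
python3 -c "
from h import *
f=lambda a,g:cv2.resize(np.clip(255*(a[:,:,::-1]/255.)**g,0,255).astype(np.uint8),None,fx=7,fy=7,interpolation=2)
t=imaging.grab_frame('top');s=imaging.grab_frame('side')
a=f(t[208:264,312:384],.6);b=f(s[136:206,288:330],.8);H=max(a.shape[0],b.shape[0])
p=lambda a:np.pad(a,((0,H-a.shape[0]),(0,0),(0,0)))
cv2.imwrite('pics/j.png',np.hstack([p(a),p(b)]));print(monitor.sense()['eef_pos'])"
```

```text
[ 385.99523747 -290.96219396  217.55599945]
```

View pics/j.png

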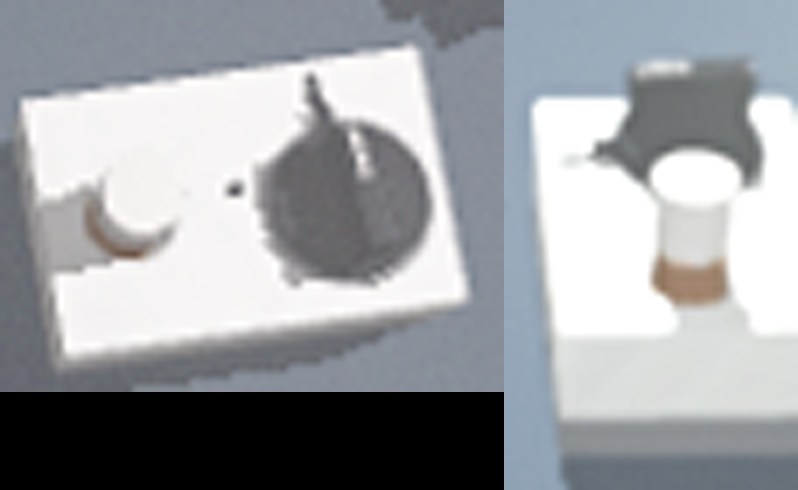

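The nose at (322,118) lines up with the rib at (312,85). The mixer hasn't moved and the vial is still seated at (140,200).

```bash
python3 -c "
from rig import r
print(r.sign_off())"
```

```text
the job is handed in; nothing more can be done
None
```

I handed in the job: in the last images the middle-sized vial stands seated in the well, the knob's nose lines up with the run rib, and the mixer has not visibly moved. No verdict came back.

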